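# Complete the set of spacers and tip them into the red corner

### The job

On the white board lie three brass spacers of different diameters: pick the one that is the same size as the three already in the green tote, and put it in the tote with them. Then take the tote by its wooden bar, lift it clear of the bench and tilt it down towards its red corner until all four spacers have slid together into that corner, and finish holding it there, still tilted, in the air. Spill nothing, and leave the two odd-sized spacers, the glue bottle, the jar and the plane where they are.

Things in the scene. Friction and masses are not known exactly. Their poses are not given: they have to be found in the camera images.
- tote: Green open tote, outside 240 (its x) x 200 (its y) x 45 mm tall, walls and floor 6 mm, 0.32 to 0.52 kg empty, loose on the bench. A wooden carrying bar runs over its middle along its x, from end wall to end wall, on end posts 28 mm wide. The corner at -x, +y is painted red (rim and a 60 mm patch of floor). Origin: centre of its underside, z up.
- tote_handle (a point): Middle of the light wooden bar, 87.5 mm above the tote's underside: the place to grip, pads on the bar's two long sides. The bar is 16 mm wide (tote's y), 25 mm high; its underside is 75 mm, its top 100 mm above the tote's underside. It grips well. Axes as the tote's.
- tote_red_corner (a point): The red corner inside the tote, where floor and both walls meet: at (-114, +94, 6) mm in the tote's frame. The tote is slick inside: spacers begin to slide at a tilt of about 8 to 13 degrees; tilting about 30 degrees towards this corner, equally along both walls, brings them all here within two seconds.
- tote_red_foot (a point): The red corner's outermost lower point, at (-120, +100, 0) mm in the tote's frame. The quarter of the tote at this corner starts empty; the three spacers lie one in each of the other quarters.
- board: White board, 220 (its x) x 90 (its y) x 12 mm, fixed flat on the bench; the three loose spacers stand on it in a row along its x, 70 mm apart, in any order. Origin: centre of its underside.
- spacer_match: The spacer to pick: brass, upright cylinder with dark bore, 26 mm diameter, 16 mm tall, 55 g, on the white board (its top 28 mm above the bench). Origin: centre of its underside.
- spacer_small: Wrong spacer: the same look, 18 mm diameter, 16 mm tall, on the white board. Origin: centre of its underside.
- spacer_large: Wrong spacer: the same look, 36 mm diameter, 16 mm tall, on the white board. Origin: centre of its underside.
- tote_spacer_a: Brass spacer, a short upright cylinder with a dark bore, 26 mm diameter, 16 mm tall, 55 g, lying loose and flat in the tote. Origin: centre of its underside, z up along its axis.
- tote_spacer_b: Brass spacer, a short upright cylinder with a dark bore, 26 mm diameter, 16 mm tall, 55 g, lying loose and flat in the tote. Origin: centre of its underside, z up along its axis.
- tote_spacer_c: Brass spacer, a short upright cylinder with a dark bore, 26 mm diameter, 16 mm tall, 55 g, lying loose and flat in the tote. Origin: centre of its underside, z up along its axis.
- glue: White glue bottle with yellow label, 60 mm diameter, 170 mm tall, standing on the bench. Bystander. Origin: centre of its underside.
- jar: Amber glass jar with steel lid, 68 mm diameter, 90 mm tall, standing on the bench. Bystander. Origin: centre of its underside.
- plane: Wooden hand plane, 190 x 52 mm, about 100 mm tall with its handle. Bystander. Origin: centre of its sole.

How it is judged (in metres and radians):
On the way, in this order (a step that is already met when the one before it is completed fails the run):
1. the matching 26 mm spacer lies in the tote, let go, with the tote still standing on the bench (x of spacer_match in the frame of tote between -0.116 and 0.116 m and y of spacer_match in the frame of tote between -0.096 and 0.096 m and z of spacer_match in the frame of tote between 0 and 0.035 m and contact force between spacer_match and the fingers below 0.2 N and height (world z) of tote below 0.01 m), for 0.2 s.
2. the tote is lifted clear of the bench (height (world z) of tote_red_foot above 0.015 m and height (world z) of tote above 0.03 m), for 0.2 s.
At the end, for the whole second after the job is handed in: The gripper holds the tote in the air (red corner at least 15 mm and middle of its underside at least 50 mm above the bench, nothing else carrying it), tilted at least 15 degrees, still, with all four 26 mm spacers at rest in the tote within 100 mm of its red inner corner (distance between each of spacer_match, tote_spacer_a, tote_spacer_b, tote_spacer_c and tote_red_corner below 0.1 m and linear speed of each of spacer_match, tote_spacer_a, tote_spacer_b, tote_spacer_c, tote below 0.05 m/s and angle between tote's own z axis and vertical above 0.26 rad and height (world z) of tote_red_foot above 0.015 m and height (world z) of tote above 0.05 m and contact force between tote and the fingers above 2 N and contact force between tote and board below 0.1 N and contact force between tote and glue below 0.1 N and contact force between tote and jar below 0.1 N and contact force between tote and plane below 0.1 N); the arm keeps its last pose, push and grip.
It fails at once if the small spacer is moved more than 30 mm (distance of spacer_small from where it was at the start of the episode above 0.03 m).
It fails at once if the large spacer is moved more than 30 mm (distance of spacer_large from where it was at the start of the episode above 0.03 m).
It fails at once if the glue bottle is moved more than 30 mm (distance of glue from where it was at the start of the episode above 0.03 m).
It fails at once if the jar is moved more than 30 mm (distance of jar from where it was at the start of the episode above 0.03 m).
It fails at once if the hand plane is moved more than 30 mm (distance of plane from where it was at the start of the episode above 0.03 m).
It also fails if it takes over 62 s, if anything falls off the work surface, if the arm or the gripper's body presses on something with over 40 N, if the wrist force passes 120 N, or if a joint passes its speed limit or range.

### The arm

A 6-joint arm with a two-finger parallel gripper is mounted at the origin on the work surface. World frame = base frame: x ahead of the robot, y to its left, z up, the work surface at z = 0. Lengths are in mm, angles in degrees, forces in N, time in s.
With the tool pointing down it reaches from about 350 to 850 mm from the base axis. Payload 8.1 kg.
Tool frame: the origin (TCP) lies at the very end of the fingers, on their centre line; the grasp point (between the pads) lies 19 mm behind it; z points along the fingers, y is the line along which they close (so a half turn about z gives the same grasp; the last joint's range is limited). The gripper opens to 85 mm and grips with 20 to 120 N. Pads are 22 mm wide; open, the fingers measure 114 mm over their backs; the gripper's body (76 mm by 85 mm) begins 54 mm behind the grasp point. The pads swing forward as they close: fully open they stand 13 mm farther back than shut.
Start: joints at [-4.893, 7.471, 85.268, -0, 87.261, -4.893], TCP at [600.004, 0.022, 231.292] pointing down, gripper open.
Joint ranges: [-169.43, 169.43], [-51.17, 129.36], [1.28, 143.12], [-76.62, 256.62], [0, 156.53], [-152.29, 152.29]. Speed limits (degrees/s): [136.94, 136.94, 159.86, 180, 180, 180].

### API

Orientations are given as [roll, pitch, yaw] about the fixed x, y, z axes, in that order (R = Rz(yaw) Ry(pitch) Rx(roll)).
In Python, from bench import status, viewer, job gives the robot as it stands.
- The arm moves only by the tool arm_command, never from a script. Its argument "targets" is a list that holds one entry, the list of rows, each a list of 7 numbers: the shift along the world's x, y, z in m, then the turn, a rotation vector about the world's x, y, z in rad, then the opening, from -1 (shut) to 1 (fully open). In form: [[[dx, dy, dz, rx, ry, rz, gripper], ...]]. A call has 1 to 10 rows; each row shifts and turns the commanded pose from where the row before left it; what a row does not reach is not made up. A row lasts 1/8 s, in which the tool goes at most 62.5 mm and 10.7 degrees, less where a joint would pass 70% of its speed; a pose out of reach is approached as far as the arm can. A call with a gripper value outside its range is refused whole. The fingers move at their own pace and stop on an object; "force" is the grip in N (left out, the last holds). Time passes only in rows, so rows that do not move let the fingers close. It gives the time, the measured TCP pose, the force, the opening and the grip force at its end, in the units of the state.
- status.sense(): the state, without advancing time (a new reading comes with each control period).
- viewer.snapshot(name): name is "scene" or "side" or "wrist"; returns the picture (384x512x3 uint8, red, green, blue); there is no depth.
- viewer.camera_model(name): a dict with "vertical_fov" (degrees; the focal length in pixels is half the picture's height over the tangent of half this angle, whatever the lens; pixels are square), "cx", "cy" (the principal point, pixels), "xyz" and "attitude" of the camera in the world. Camera axes: x right, y down, z forward; pixel columns grow to the right and rows downward; lengths in mm; the calibration is good to about 2 mm. The wrist camera is an equidistant fisheye: a pixel r from the principal point sees the ray r / f radians off the axis. A picture is of the moment at which its call begins: read the wrist's pose just before it. camera_model takes no time and is no camera call; for the wrist camera it gives the pose at the moment of the call.
- job.hand_in(): hands the job in; it is judged then, once.
The state is a dict: "time": time; "joint_pos": joint angles; "qd": joint speeds; "joint_efforts": joint torques, N m; "tool_pos": TCP position; "tcp_rot": TCP orientation; "ft_force": force on the tool from outside, world axes, zero at the start; "wrist_torque": the same for the moment, N m; "finger_gap": finger opening in mm; "grip_force": force on a finger pad.
Only numpy, scipy, OpenCV 4.12 (cv2) and the standard library are available. Lean on these libraries where they do the work, as an engineer would, in place of code of your own. Each camera call takes 0.05 s, during which the arm holds its last target. There are 200 camera calls.

## Working session

There is one attempt and no reset: what is moved stays moved. The work goes in short steps, Python scripts to look and compute and a tool call to move; the robot and the scene stay as the last step left them, time stands still between calls to the robot, and variables do not carry over. Pictures are saved under pics/ and viewed, at most 10 in all, crops included, and the job is handed in when it is done.

Besides the shell and the picture viewer there is one more tool, called after ">>>" as name(argument=value, ...), one argument or row to a line, values as JSON. arm_command: Moves the arm, as the interface text tells. Its arguments: {"type":"object","properties":{"targets":{"type":"array"},"force":{"type":"number"}},"required":["targets"]}

```bash
mkdir -p pics; cat > h.py <<'E'
import numpy as np,cv2
from bench import status,viewer,job
from scipy.spatial.transform import Rotation as R
def snap(n,f):
    m=viewer.camera_model(n); im=viewer.snapshot(n); cv2.imwrite('pics/'+f,im[:,:,::-1]); return m,im
def ray(m,u,v,fish=False):
    f=192/np.tan(np.radians(m['vertical_fov']/2)); d=np.array([u-m['cx'],v-m['cy']])
    if fish:
        r=np.hypot(*d); a=r/f; c=np.array([*(d/max(r,1e-9)*np.sin(a)),np.cos(a)])
    else: c=np.array([*d/f,1])
    return R.from_euler('xyz',m['attitude'],degrees=True).apply(c)
def onz(m,u,v,z,fish=False):
    d=ray(m,u,v,fish); p=np.array(m['xyz']); return p+d*(z-p[2])/d[2]
E
python3 - <<'E'
from h import *
import json
for n in('scene','side','wrist'):
    m,im=snap(n,n+'0.png'); print(n,m)
    json.dump({k:(list(v) if hasattr(v,'__len__') and not isinstance(v,str) else v) for k,v in m.items()},open(n+'.json','w'),default=float)
a=cv2.imread('pics/scene0.png');b=cv2.imread('pics/wrist0.png')
cv2.imwrite('pics/s0.png',cv2.resize(a,(800,600)));cv2.imwrite('pics/w0.png',cv2.resize(b,(800,600)))
E
```

```text
scene {'vertical_fov': 47.82041390085284, 'cx': 248.5220173304059, 'cy': 190.6157514679137, 'xyz': array([1136.19127118,  639.93614643, 1461.22736805]), 'attitude': array([-1.49164849e+02,  1.34928800e-01,  1.38794850e+02])}
side {'vertical_fov': 52.966968648565135, 'cx': 256.3139552796474, 'cy': 196.1476120735845, 'xyz': array([ -87.22933877, -807.94951751,  845.00902803]), 'attitude': array([-124.87102024,   -1.05385095,  -38.64172318])}
wrist {'vertical_fov': 65.70646984690485, 'cx': 256.02451229540173, 'cy': 188.8394852463746, 'xyz': array([599.82327051,  72.31913115, 372.63403057]), 'attitude': array([1.63459290e+02, 1.00409733e-01, 3.84051505e-02])}
```

View pics/s0.png

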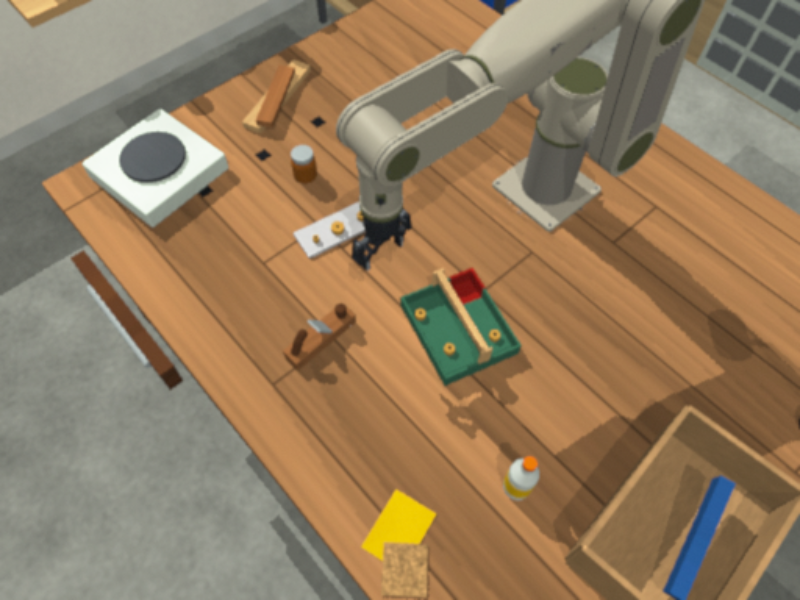

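View pics/side0.png

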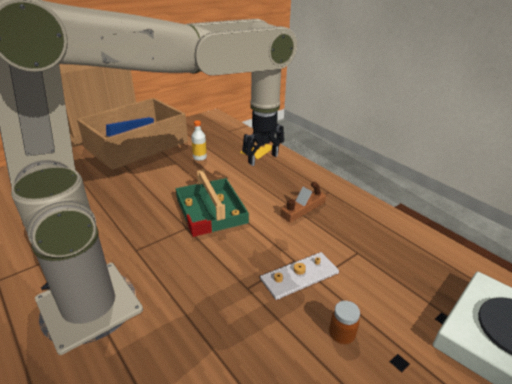

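The scene view shows the tote at about (460,325) with its red corner at (467,286), and the board at about (335,232). In the side view the spacers are at (277,277), (300,268) and (317,261), and I need to enlarge these.

```bash
python3 - <<'E'
import cv2,numpy as np
a=cv2.imread('pics/side0.png'); b=cv2.imread('pics/scene0.png')
A=cv2.resize(a[245:305,250:350],(800,480),interpolation=2)
cv2.imwrite('pics/c1.png',A)
A=cv2.resize(b[165:250,245:345],(700,595),interpolation=2)
cv2.imwrite('pics/c2.png',A)
E
```

```text
(no output)
```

View pics/c1.png

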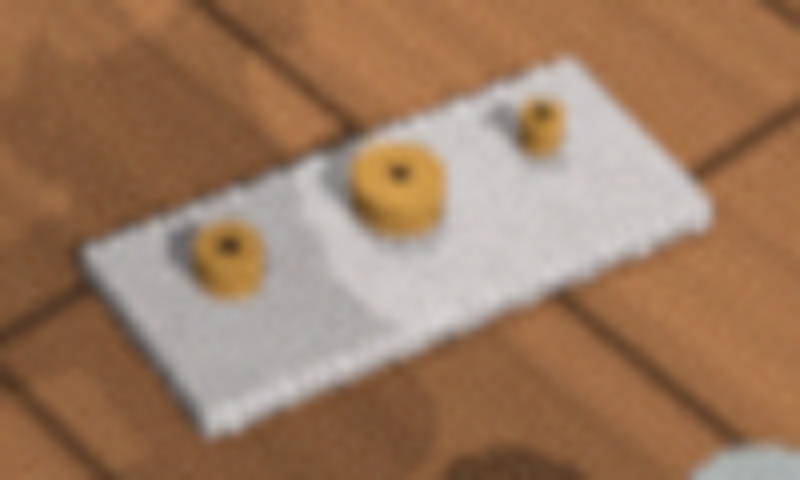

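View pics/c2.png

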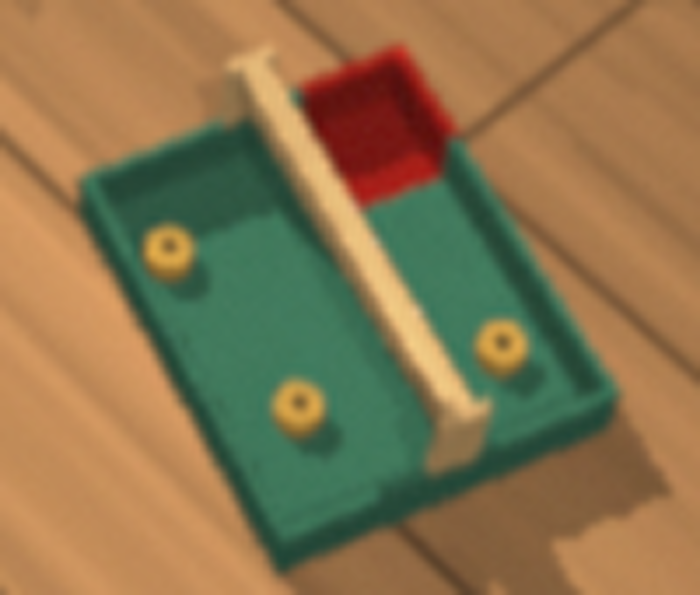

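The side crop shows match at (230,244), large at (400,174) and small at (541,112). The scene crop shows the tote rim corners at (85,180), (400,45), (615,395) and (283,550), and the bar top running from (252,60) to (470,405).

```bash
python3 - <<'E'
from h import *
import json
S=json.load(open('side.json'));C=json.load(open('scene.json'))
s=lambda x,y,z:onz(S,(x+.5)/8-.5+250,(y+.5)/8-.5+245,z).round(1)
c=lambda x,y,z:onz(C,(x+.5)/7-.5+245,(y+.5)/7-.5+165,z).round(1)
for p in[(230,244),(400,174),(541,112)]:print('sp',s(*p,28))
for p in[(85,250),(568,58),(712,205),(210,408)]:print('board',s(*p,12))
for p in[(85,180),(400,45),(615,395),(283,550)]:print('rim',c(*p,45))
for p in[(252,62),(470,402)]:print('bar',c(*p,100))
for p in[(169,247),(301,403),(502,343)]:print('tsp',c(*p,22))
for p in[(520/1.5625,480/1.5625)]:print('glue',onz(C,*p,60))
k=lambda x,y,z:onz(C,x/1.5625,y/1.5625,z).round(0)
print('jar',k(303,152,90),'plane',k(290,360,0),k(352,315,0))
E
```

```text
sp [ 459.7 -249.    28. ]
sp [ 532.5 -261.1   28. ]
sp [ 597.5 -270.2   28. ]
board [ 426.5 -208.    12. ]
board [ 641.3 -245.    12. ]
board [ 625.8 -333.2   12. ]
board [ 414.3 -291.5   12. ]
rim [557.4  21.2  45. ]
rim [366.5  71.8  45. ]
rim [436.6 301.2  45. ]
rim [627.5 250.6  45. ]
bar [463.6  49.3 100. ]
bar [521.2 269.2 100. ]
tsp [541.9  73.2  22. ]
tsp [553.7 189.3  22. ]
tsp [447.9 234.4  22. ]
glue [672.38952675 520.38358936  60.        ]
jar [ 470. -477.   90.] plane [854. -43.   0.] [664. -41.   0.]
```

View pics/w0.png

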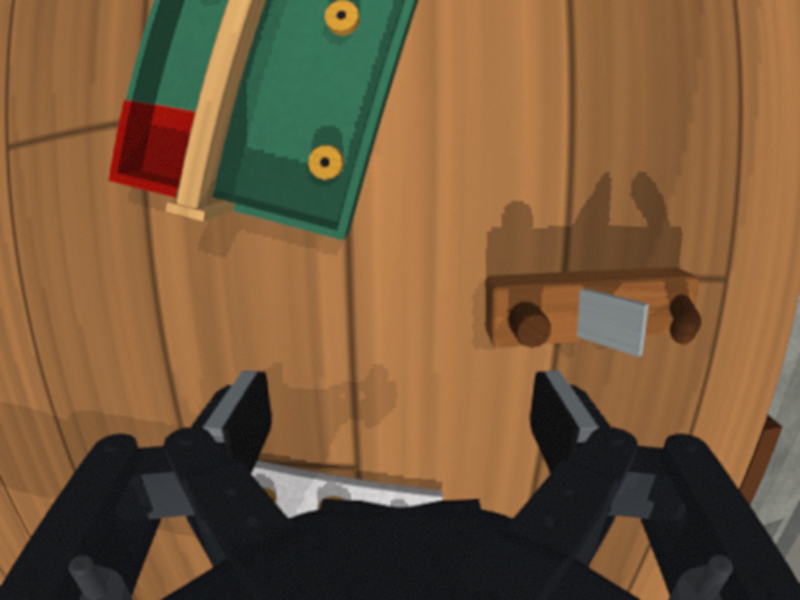

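The wrist view shows the tote's red end at (150,150), the two right-hand tote spacers at (325,161) and (341,16), and the bar end at about (190,210). This agrees with the scene estimate: match is near (460,-249), and the tote centre is near (496,160) with yaw about 75°. I'm moving over the match spacer with the fingers closing across the row.

>>> arm_command(
  targets=[
    [[-0.014,-0.025,-0.011,0,0,-0.172,1],[-0.014,-0.025,-0.011,0,0,-0.172,1],[-0.014,-0.025,-0.011,0,0,-0.172,1],[-0.014,-0.025,-0.011,0,0,-0.172,1],[-0.014,-0.025,-0.011,0,0,-0.172,1],[-0.014,-0.025,-0.011,0,0,-0.172,1],[-0.014,-0.025,-0.011,0,0,-0.172,1],[-0.014,-0.025,-0.011,0,0,-0.172,1],[-0.014,-0.025,-0.011,0,0,-0.172,1],[-0.014,-0.025,-0.011,0,0,-0.172,1]],
  ],
  force=40,
)

```text
time: 1.4
tool_pos: [459.3, -250.6, 120.7]
tcp_rot: [-180.0, 0.0, -8.9]
ft_force: [0.5, -0.1, -0.6]
finger_gap: 85.3
grip_force: 0.0
```

>>> arm_command(
  targets=[
    [[0,0,0,0,0,0,1],[0,0,0,0,0,0,1]],
  ],
)

```text
time: 1.65
tool_pos: [460.2, -249.7, 121.4]
tcp_rot: [-180.0, -0.0, -8.4]
ft_force: [-0.5, 0.8, 0.4]
finger_gap: 85.3
grip_force: 0.0
```

```bash
python3 - <<'E'
from h import *
import json
m,im=snap('wrist','w1.png'); print(status.sense()['tool_pos'],status.sense()['tcp_rot'],m)
json.dump({k:(list(v) if hasattr(v,'__len__') else v) for k,v in m.items()},open('wrist1.json','w'),default=float)
cv2.imwrite('pics/w1b.png',cv2.resize(im[:,:,::-1],(800,600)))
E
```

```text
[ 460.50848608 -249.49493878  121.63736668] [-1.79989381e+02 -2.98294111e-02 -8.41681801e+00] {'vertical_fov': 65.70646984690485, 'cx': 256.02451229540173, 'cy': 188.8394852463746, 'xyz': array([ 532.02505427, -260.65590263,  263.66700814]), 'attitude': array([ 1.63426871e+02,  4.35953213e-02, -9.83996606e+01])}
```

View pics/w1b.png

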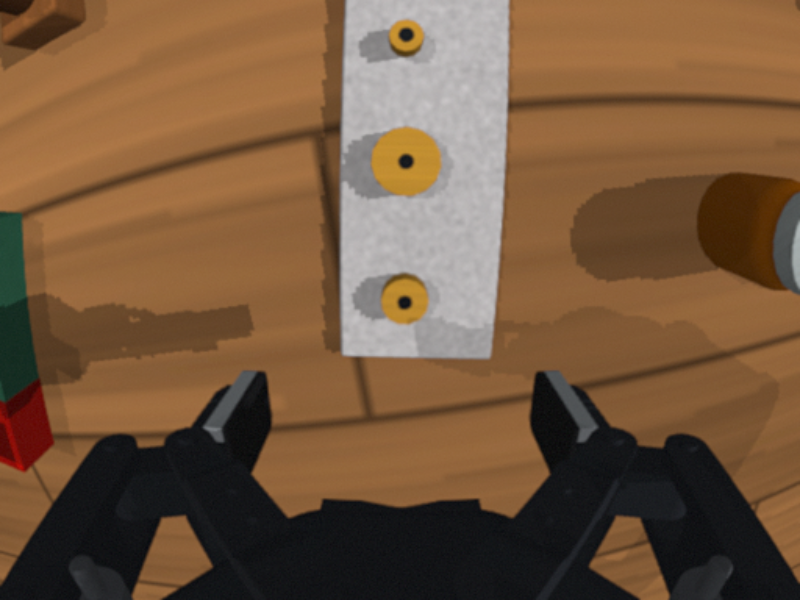

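The match is the nearest spacer, with its bore at (405,302). The large one is at (406,161), the small one at (406,35), and the row is aligned with the tool.

```bash
python3 - <<'E'
from h import *
import json
m=json.load(open('wrist1.json'))
for p in[(405,301.5),(406,161),(406,35)]:print(onz(m,(p[0]+.5)/1.5625-.5,(p[1]+.5)/1.5625-.5,28,True).round(1))
E
```

```text
[ 458.9 -252.2   28. ]
[ 531.6 -263.3   28. ]
[ 596.5 -272.9   28. ]
```

>>> arm_command(
  targets=[
    [[-0.001,-0.0015,-0.025,0,0,0,1],[0,0,-0.03,0,0,0,1],[0,0,-0.025,0,0,0,1],[0,0,-0.015,0,0,0,1],[0,0,-0.008,0,0,0,1],[0,0,-0.004,0,0,0,1],[0,0,0,0,0,0,1]],
  ],
)

```text
time: 2.58
tool_pos: [459.4, -251.7, 14.8]
tcp_rot: [180.0, -0.0, -8.5]
ft_force: [0.5, -0.1, -0.5]
finger_gap: 85.3
grip_force: 0.0
```

>>> arm_command(
  targets=[
    [[0,0,0,0,0,0,-1],[0,0,0,0,0,0,-1],[0,0,0,0,0,0,-1],[0,0,0,0,0,0,-1],[0,0,0,0,0,0,-1],[0,0,0,0,0,0,-1],[0,0,0,0,0,0,-1],[0,0,0,0,0,0,-1]],
  ],
)

```text
time: 3.58
tool_pos: [459.3, -251.7, 14.7]
tcp_rot: [180.0, -0.0, -8.5]
ft_force: [-0.1, -0.0, 5.7]
finger_gap: 23.9
grip_force: 39.3
```

>>> arm_command(
  targets=[
    [[0,0,0.02,0,0,0,-1],[0,0,0.05,0,0,0,-1],[0,0,0.05,0,0,0,-1],[0,0,0.03,0,0,0,-1],[0,0,0,0,0,0,-1]],
  ],
)

```text
time: 4.2
tool_pos: [460.6, -252.5, 167.1]
tcp_rot: [179.9, -0.3, -8.5]
ft_force: [0.6, -0.1, -1.0]
finger_gap: 24.2
grip_force: 39.3
```

>>> arm_command(
  targets=[
    [[-0.002,0.02,0,0,0,-0.011,-1],[-0.004,0.04,0,0,0,-0.011,-1],[-0.004,0.05,0,0,0,-0.011,-1],[-0.004,0.05,0,0,0,-0.011,-1],[-0.004,0.05,0,0,0,-0.011,-1],[-0.004,0.05,0,0,0,-0.011,-1],[-0.004,0.05,0,0,0,-0.011,-1],[-0.004,0.04,0,0,0,-0.011,-1],[-0.003,0.03,0,0,0,-0.011,-1],[0,0,0,0,0,-0.009,-1]],
  ],
)

```text
time: 5.45
tool_pos: [424.5, 130.0, 162.1]
tcp_rot: [179.9, 0.2, -14.6]
ft_force: [-0.0, 0.5, -0.0]
finger_gap: 24.2
grip_force: 39.4
```

>>> arm_command(
  targets=[
    [[0,0,0,0,0,0,-1],[0,0,0,0,0,0,-1]],
  ],
)

```text
time: 5.7
tool_pos: [425.8, 127.6, 163.6]
tcp_rot: [180.0, 0.0, -14.8]
ft_force: [-0.3, 0.6, -0.7]
finger_gap: 23.8
grip_force: 39.4
```

```bash
python3 - <<'E'
from h import *
import json
m,im=snap('wrist','w2.png'); print(status.sense()['tool_pos'],status.sense()['tcp_rot'],m['xyz'])
json.dump({k:(list(v) if hasattr(v,'__len__') else v) for k,v in m.items()},open('wrist2.json','w'),default=float)
cv2.imwrite('pics/w2b.png',cv2.resize(im[:,:,::-1],(800,600)))
E
```

```text
[425.96917582 127.58257012 163.83957502] [ 1.79973700e+02  3.22259389e-02 -1.48121155e+01] [496.22900907 108.80579061 305.87552378]
```

View pics/w2b.png

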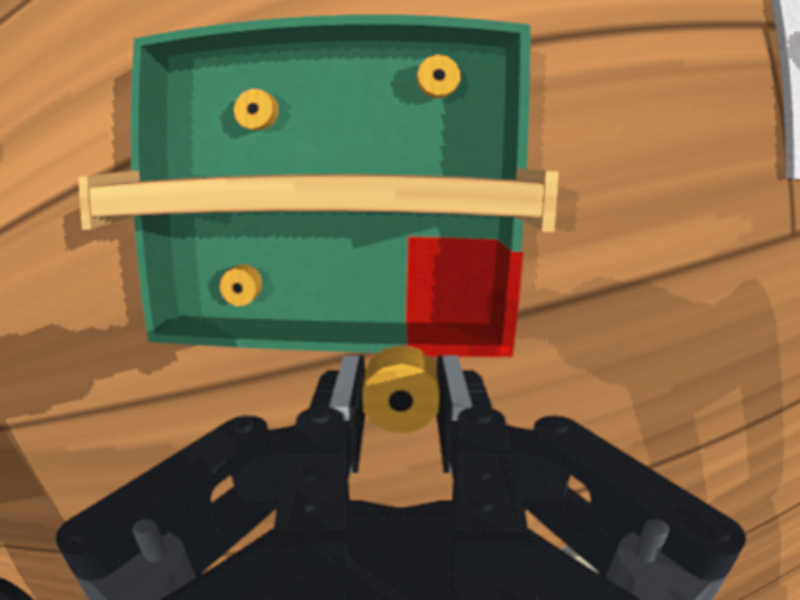

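The held spacer is at (400,395). The tote rim corners are at (136,40), (529,26), (512,355) and (150,341), the spacers at (252,107), (438,74) and (238,287), and the red patch is clear.

```bash
python3 - <<'E'
from h import *
import json
m=json.load(open('wrist2.json'))
q=lambda p,z:onz(m,(p[0]+.5)/1.5625-.5,(p[1]+.5)/1.5625-.5,z,True)
P=np.array([q(p,45)[:2] for p in[(136,40),(529,26),(512,355),(150,341)]])
L=np.array([(120,-100),(-120,-100),(-120,100),(120,100)])
print(P.round(1)); c=P.mean(0); H=L.T@(P-c); a=np.arctan2(H[0,1]-H[1,0],H[0,0]+H[1,1]); print(c,np.degrees(a))
M=np.array([[np.cos(a),-np.sin(a)],[np.sin(a),np.cos(a)]]); print('local rim',((P-c)@M).round(1))
for t in[(252,107),(438,74),(238,287)]: print('sp',((q(t,22)[:2]-c)@M).round(1))
print('drop',M@[-48,60]+c, 'bar0',[((q(t,100)[:2])).round(1) for t in[(100,190),(535,188)]])
E
```

```text
[[622.2 244.8]
 [556.7  17.2]
 [365.4  70.9]
 [432.8 300. ]]
[494.27416121 158.23230164] 73.87752444298978
local rim [[ 118.7  -98.8]
 [-118.2  -99.1]
 [-119.7   99.6]
 [ 119.2   98.4]]
sp [ 45.6 -50.3]
sp [-68.3 -69.9]
sp [58.4 65.9]
drop [423.30475045 128.78161852] bar0 [array([530.1, 258.3]), array([470.2,  52.6])]
```

>>> arm_command(
  targets=[
    [[-0.001,0.001,-0.03,0,0,0,-1],[-0.001,0,-0.04,0,0,0,-1],[0,0,-0.035,0,0,0,-1],[0,0,-0.025,0,0,0,-1],[0,0,-0.013,0,0,0,-1],[0,0,-0.008,0,0,0,-1],[0,0,0,0,0,0,-1]],
  ],
)

```text
time: 6.62
tool_pos: [424.2, 129.4, 13.5]
tcp_rot: [-180.0, -0.0, -14.8]
ft_force: [0.7, 0.1, -0.9]
finger_gap: 24.2
grip_force: 39.4
```

>>> arm_command(
  targets=[
    [[0,0,0,0,0,0,-0.2],[0,0,0,0,0,0,0.1],[0,0,0,0,0,0,0.2],[0,0,0,0,0,0,0.2],[0,0,0,0,0,0,0.2],[0,0,0,0,0,0,0.2]],
  ],
)

```text
time: 7.38
tool_pos: [424.0, 129.5, 13.3]
tcp_rot: [180.0, 0.0, -14.7]
ft_force: [0.4, -0.2, 0.4]
finger_gap: 51.6
grip_force: 0.0
```

>>> arm_command(
  targets=[
    [[0,0,0.02,0,0,0,0.2],[0,0,0.04,0,0,0,0.2],[0,0,0.05,0,0,0,0.2],[0,0,0.05,0,0,0,0.2],[0,0,0.02,0,0,0,0.2],[0,0,0,0,0,0,1]],
  ],
)

```text
time: 8.12
tool_pos: [425.3, 129.7, 195.2]
tcp_rot: [-179.9, -0.2, -14.7]
ft_force: [-1.0, 0.0, -0.1]
finger_gap: 68.0
grip_force: 0.0
```

>>> arm_command(
  targets=[
    [[0.007,0.003,0,0,0,0.155,1],[0.007,0.003,0,0,0,0.155,1],[0.007,0.003,0,0,0,0.155,1],[0.007,0.003,0,0,0,0.155,1],[0.007,0.003,0,0,0,0.155,1],[0.007,0.003,0,0,0,0.155,1],[0.007,0.003,0,0,0,0.155,1],[0.007,0.003,0,0,0,0.155,1],[0.007,0.003,0,0,0,0.155,1],[0.007,0.003,0,0,0,0.155,1]],
  ],
)

```text
time: 9.38
tool_pos: [493.1, 159.4, 190.8]
tcp_rot: [-179.8, 0.1, 74.4]
ft_force: [0.3, -0.2, -0.7]
finger_gap: 85.4
grip_force: 0.0
```

>>> arm_command(
  targets=[
    [[0,0,0,0,0,0,1],[0,0,0,0,0,0,1]],
  ],
)

```text
time: 9.62
tool_pos: [493.2, 159.3, 192.0]
tcp_rot: [-179.9, 0.1, 73.9]
ft_force: [0.5, 0.7, -0.4]
finger_gap: 85.1
grip_force: 0.0
```

```bash
python3 - <<'E'
from h import *
import json
m,im=snap('wrist','w3.png'); print(status.sense()['tool_pos'],status.sense()['tcp_rot'],m['xyz'])
json.dump({k:(list(v) if hasattr(v,'__len__') else v) for k,v in m.items()},open('wrist3.json','w'),default=float)
cv2.imwrite('pics/w3b.png',cv2.resize(im[:,:,::-1],(800,600)))
E
```

```text
[493.35671594 159.33863833 192.38262083] [-1.79926773e+02  4.30661125e-02  7.39096094e+01] [513.7329979  228.80131459 334.21875131]
```

View pics/w3b.png

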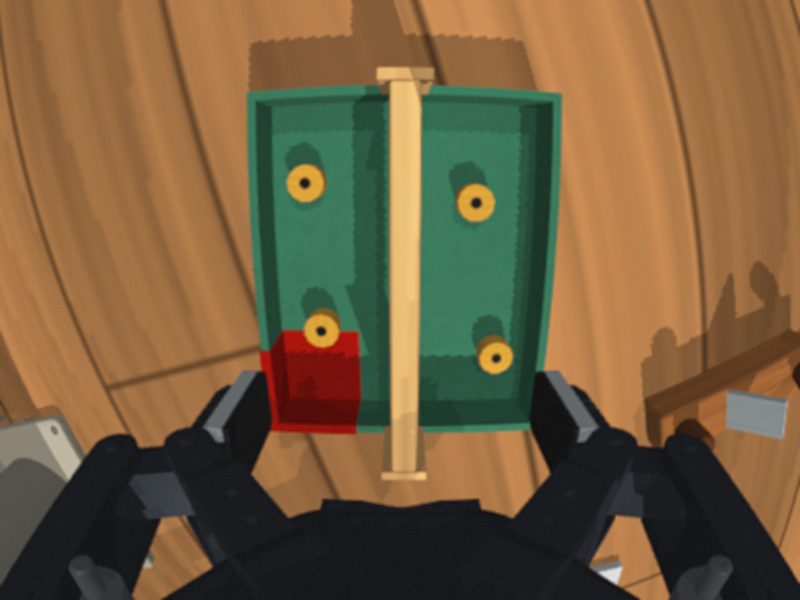

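All four spacers are in the tote, at (305,183), (475,202), (321,330) and (495,357). The bar runs vertically at column 405 and is well centred between the fingers, so I'm descending to grip it.

>>> arm_command(
  targets=[
    [[0.001,0,-0.03,0,0,0,1],[0,0,-0.035,0,0,0,1],[0,0,-0.03,0,0,0,1],[0,0,-0.017,0,0,0,1],[0,0,-0.008,0,0,0,1],[0,0,-0.003,0,0,0,1],[0,0,0,0,0,0,1]],
  ],
)

```text
time: 10.55
tool_pos: [495.7, 159.7, 71.2]
tcp_rot: [179.9, -0.0, 74.1]
ft_force: [-0.1, 0.9, -0.0]
finger_gap: 85.3
grip_force: 0.0
```

>>> arm_command(
  targets=[
    [[0,0,0,0,0,0,-1],[0,0,0,0,0,0,-1],[0,0,0,0,0,0,-1],[0,0,0,0,0,0,-1],[0,0,0,0,0,0,-1],[0,0,0,0,0,0,-1],[0,0,0,0,0,0,-1],[0,0,0,0,0,0,-1],[0,0,0,0,0,0,-1]],
  ],
  force=110,
)

```text
time: 11.68
tool_pos: [495.3, 159.6, 70.7]
tcp_rot: [180.0, -0.0, 74.1]
ft_force: [-1.7, -0.2, 5.3]
finger_gap: 14.1
grip_force: 108.5
```

>>> arm_command(
  targets=[
    [[0,0,0.005,0,0,0,-1],[0,0,0.01,0,0,0,-1],[0,0,0.02,0,0,0,-1],[0,0,0.03,0,0,0,-1],[0,0,0.03,0,0,0,-1],[0,0,0.03,0,0,0,-1],[0,0,0.03,0,0,0,-1],[0,0,0.02,0,0,0,-1],[0,0,0.01,0,0,0,-1],[0,0,0,0,0,0,-1]],
  ],
)

```text
time: 12.92
tool_pos: [495.1, 159.5, 255.3]
tcp_rot: [180.0, -0.0, 74.1]
ft_force: [-0.3, -0.4, -6.1]
finger_gap: 14.5
grip_force: 107.7
```

>>> arm_command(
  targets=[
    [[0,0,0,0.021,-0.038,0,-1],[0,0,0,0.021,-0.038,0,-1],[0,0,0,0.021,-0.038,0,-1],[0,0,0,0.021,-0.038,0,-1],[0,0,0,0.021,-0.038,0,-1],[0,0,0,0.021,-0.038,0,-1],[0,0,0,0.021,-0.038,0,-1],[0,0,0,0.021,-0.038,0,-1],[0,0,0,0.021,-0.038,0,-1],[0,0,0,0.021,-0.038,0,-1]],
  ],
)

```text
time: 14.18
tool_pos: [493.8, 159.2, 252.8]
tcp_rot: [162.0, -17.2, 76.8]
ft_force: [1.4, -0.1, -6.3]
finger_gap: 14.3
grip_force: 108.3
```

>>> arm_command(
  targets=[
    [[0,0,0,0.021,-0.038,0,-1],[0,0,0,0.021,-0.038,0,-1],[0,0,0,0,0,0,-1],[0,0,0,0,0,0,-1],[0,0,0,0,0,0,-1],[0,0,0,0,0,0,-1],[0,0,0,0,0,0,-1],[0,0,0,0,0,0,-1],[0,0,0,0,0,0,-1],[0,0,0,0,0,0,-1]],
  ],
)

```text
time: 15.42
tool_pos: [495.0, 159.5, 255.3]
tcp_rot: [157.9, -20.6, 78.1]
ft_force: [0.6, 0.7, -6.5]
finger_gap: 14.6
grip_force: 108.5
```

>>> arm_command(
  targets=[
    [[0,0,0,0,0,0,-1],[0,0,0,0,0,0,-1],[0,0,0,0,0,0,-1],[0,0,0,0,0,0,-1],[0,0,0,0,0,0,-1],[0,0,0,0,0,0,-1],[0,0,0,0,0,0,-1],[0,0,0,0,0,0,-1],[0,0,0,0,0,0,-1],[0,0,0,0,0,0,-1]],
  ],
)

```text
time: 16.68
tool_pos: [495.0, 159.5, 255.3]
tcp_rot: [157.9, -20.6, 78.1]
ft_force: [0.2, 0.9, -5.4]
finger_gap: 14.3
grip_force: 108.5
```

```bash
python3 - <<'E'
from h import *
a=snap('wrist','w4.png')[1];b=snap('scene','s4.png')[1]
s=status.sense();print(s['tool_pos'],s['tcp_rot'],s['qd'])
o=np.hstack([cv2.resize(a,(400,300)),cv2.resize(b[90:270,210:450],(400,300))])
cv2.imwrite('pics/f4.png',cv2.resize(o,(800,300))[:,:,::-1])
E
```

```text
[495.01120219 159.52612416 255.31594172] [157.85972129 -20.55190233  78.13795723] [-0.16065566  0.0217437   0.08702589  0.19752283 -0.09403973 -0.23812568]
```

View pics/f4.png

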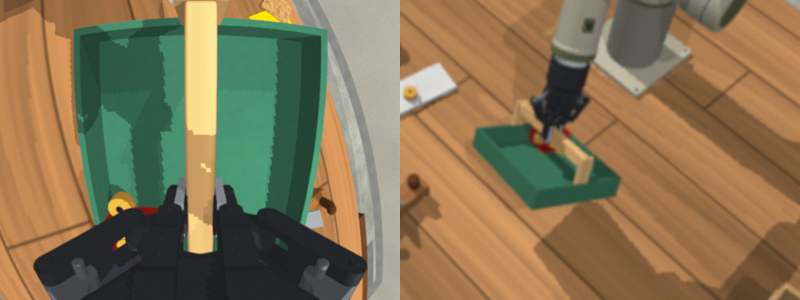

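The tote is held tilted, with spacers at the red patch around (120,205)–(125,240). I'll use my last picture to check that all four are there.

```bash
python3 - <<'E'
from h import *
a=snap('side','d5.png')[1];b=snap('scene','s5.png')[1];w=cv2.imread('pics/w4.png')[:,:,::-1]
r=lambda i,y,x,h,wd:cv2.resize(i[y:y+h,x:x+wd],(400,300),interpolation=2)
o=np.vstack([np.hstack([r(a,110,150,90,120),r(b,150,250,66,88)]),np.hstack([r(w,230,100,105,140),r(a,60,100,180,240)])])
cv2.imwrite('pics/f5.png',o[:,:,::-1])
E
```

```text
(no output)
```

View pics/f5.png

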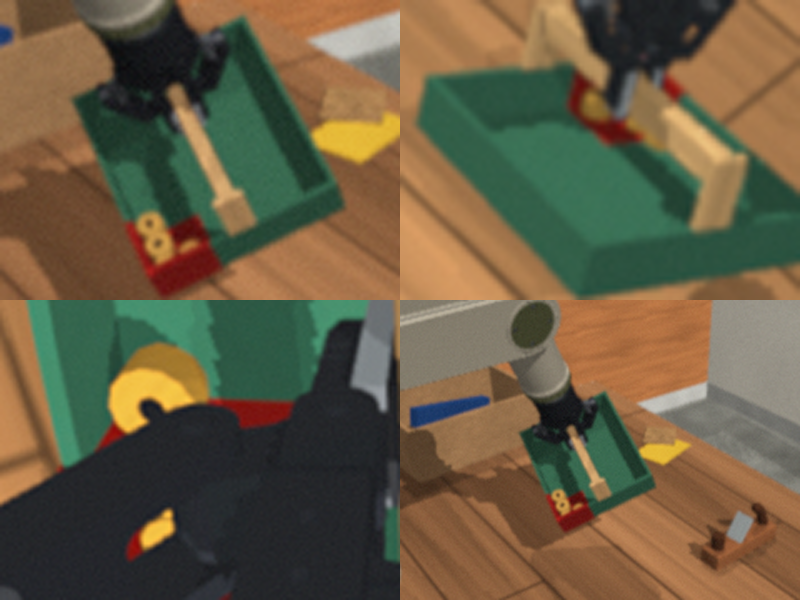

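The side view shows two spacers at (150,225) and (158,250) in a row along the red wall. A third is at (190,243), and the lower corner is hidden behind the red wall. The rest of the tote floor looks empty in all views, and everything is still, so I'm handing in.

```bash
python3 -c "
from h import *
print(job.hand_in())"
```

```text
the job is handed in; nothing more can be done
None
```

I put the 26 mm spacer in the tote, lifted the tote, tilted it about 30° towards its red corner and handed the job in with it held still in the air at about 17 s; three spacers were visible in that corner, while the fourth was hidden behind the red wall and I inferred it was there because the rest of the floor looked empty, and the hand-in returned no verdict.

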